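Shift the drive gearbox into the marked corner slot

TASK

Shift the gearbox on the optical bench into the marked gear: with closed fingers, push its black-knobbed lever from the middle lane through the cross channel and fully home into the corner slot that has the tall brass marker pin at its end. Only push the lever with the outside of the fingers, without forcing it and never taking it between them. Leave the marker pin, the flat discs and the things on the bench where they are.

Things in the scene. Friction and masses are not known exactly. Their poses are not given: they have to be found in the camera images.
- gearbox: White gearbox fixed to the bench; yaw varies by 0.7 rad either way. Origin: centre of its underside. x runs along the slots (black motor at the +x end, output shaft at -x), y along the cross channel, z up. Housing 170 (x) x 130 (y) mm on a foot 200 x 150 x 10 mm; motor reaches x = +166, shaft x = -113, both below z = 90. The flat top, z = 100, is a steel gate plate.
- gate_centre (a point): Centre of the gate, on the plate's top; gearbox axes. Three lanes along x, at y = -24, 0, +24 mm, 15 mm wide, from x = -33 to +33, joined only by a cross channel along y, 16 mm wide (x = -8 to +8), y = -31 to +31. So six dead-end slots, four of them corner slots. The 9 mm walls between lanes have round ends at the channel.
- lever_along (a joint): Lever tilt along the slots, rad: 0 = middle (in the cross channel), +0.33 = end stop leaning to gearbox +x, -0.33 = end stop leaning to -x. Stays where left (friction, about 1.2 N at the knob). The stem can cross between lanes while this is within about 0.04 of 0. Starts anywhere in the middle lane.
- lever_across (a joint): Lever tilt across the slots, rad: 0 = middle lane (where it starts), +0.33 = lane and end stop on gearbox +y, -0.33 = lane and end stop on -y. Stays where left (friction, about 1.2 N at the knob).
- lever: The lever. Origin: its pivot, on the gearbox axis 27 mm above the gearbox origin; z runs up the lever. Steel stem 10 mm in diameter up to 112 mm from the pivot, then a black upright round-ended knob 30 mm in diameter from 112 to 168 mm. It cannot be lifted out.
- knob (a point): Middle of the knob, on the lever axis 140 mm from the pivot (67 mm above the gate plate when upright). In gearbox axes it lies at (0.14 sin(along), 0.14 cos(along) sin(across), 0.027 + 0.14 cos(along) cos(across)) m: about 45 mm off the middle at an end stop.
- marker: Tall brass marker pin standing loose on the gate plate just outside the end of the wanted corner slot: foot 24 mm in diameter, body 16 mm, 30 mm tall. Origin: centre of its underside. In gearbox axes it stands at x = +62 or -62, y = +26 or -26 mm; three flat discs lie at the other three such places. Not to be moved.
- disc1: Flat brass disc lying loose on the gate plate at the end of a corner slot that is not wanted; 16 mm in diameter, 5 mm tall. Origin: centre of its underside. Not to be moved.
- disc2: Flat brass disc lying loose on the gate plate at the end of a corner slot that is not wanted; 16 mm in diameter, 5 mm tall. Origin: centre of its underside. Not to be moved.
- disc3: Flat brass disc lying loose on the gate plate at the end of a corner slot that is not wanted; 16 mm in diameter, 5 mm tall. Origin: centre of its underside. Not to be moved.
- driver: Screwdriver lying loose on the bench, about 200 mm long; origin at its underside. Not to be moved.
- post: Steel optics post standing loose on the bench, foot 44 mm in diameter, 100 mm tall; origin at the centre of its underside. Not to be moved.
- jar: White screw-capped jar standing loose on the bench, 52 mm in diameter, 70 mm tall; origin at the centre of its underside. Not to be moved.

How it is judged:
At the end, for the whole second after the job is handed in: The lever rests in the corner slot at whose end the marker pin stands: both joints within 0.06 rad (about 8 mm at the knob) of that corner's 0.33 rad end stops; the marker still stands within 8 mm of its place, and the discs, screwdriver, post and jar within 15 mm of theirs (((x of marker in the frame of gearbox above 0 m and y of marker in the frame of gearbox above 0 m and value of joint each of lever_along, lever_across above 0.27 rad) or (x of marker in the frame of gearbox above 0 m and y of marker in the frame of gearbox below 0 m and value of joint lever_along above 0.27 rad and value of joint lever_across below -0.27 rad) or (x of marker in the frame of gearbox below 0 m and y of marker in the frame of gearbox above 0 m and value of joint lever_along below -0.27 rad and value of joint lever_across above 0.27 rad) or (x of marker in the frame of gearbox below 0 m and y of marker in the frame of gearbox below 0 m and value of joint each of lever_along, lever_across below -0.27 rad)) and distance of marker from where it was at the start of the episode below 0.008 m and angle between marker's own z axis and vertical below 0.2 rad and velocity of joint lever_along between -0.05 and 0.05 rad/s and velocity of joint lever_across between -0.05 and 0.05 rad/s and distance of each of disc1, disc2, disc3, driver, post, jar from where it was at the start of the episode below 0.015 m); the robot touches nothing.
It fails at once if the lever is taken between the fingers (the grasp point comes within 11 mm of the lever's axis, between 80 and 165 mm from its pivot) (x of the grasp point in the frame of lever between -0.011 and 0.011 m and y of the grasp point in the frame of lever between -0.011 and 0.011 m and z of the grasp point in the frame of lever between 0.08 and 0.165 m).
It fails at once if the lever is forced (the fingers press it with more than 40 N, or it is driven through a wall of the gate) (contact force between the fingers and lever above 40 N or (value of joint lever_along above 0.14 rad and value of joint lever_across between 0.12 and 0.22 rad) or (value of joint lever_along above 0.14 rad and value of joint lever_across between -0.22 and -0.12 rad) or (value of joint lever_along below -0.14 rad and value of joint lever_across between 0.12 and 0.22 rad) or (value of joint lever_along below -0.14 rad and value of joint lever_across between -0.22 and -0.12 rad)).
It fails at once if the marker pin is shifted by more than 8 mm or lifted (distance of marker from where it was at the start of the episode above 0.008 m).
It fails at once if a disc, the screwdriver, the post or the jar is shifted by more than 15 mm or lifted (distance of any of disc1, disc2, disc3, driver, post, jar from where it was at the start of the episode above 0.015 m).
It also fails if it takes over 48 s, if anything falls off the work surface, if the arm or the gripper's body presses on something with over 40 N, if the wrist force passes 120 N, or if a joint passes its speed limit or range.

ROBOT

A 7-joint arm with a two-finger parallel gripper is mounted at the origin on the work surface. World frame = base frame: x ahead of the robot, y to its left, z up, the work surface at z = 0. Lengths are in m, angles in rad, forces in N, time in s.
With the tool pointing down it reaches from about 0.425 to 0.875 m from the base axis. Payload 4.7 kg.
Tool frame: the origin (TCP) lies between the finger pads; the fingertips stand 25 mm ahead of it and the grasp point (between the pads) lies 6 mm ahead of it; z points along the fingers, y is the direction in which the jaws open and shut (so a half turn about z gives the same grasp; the last joint's range is limited). The gripper opens to 87 mm and grips with 3 to 60 N. Pads are 19 mm wide; open, the fingers measure 117 mm over their backs; the gripper's body (75 mm by 190 mm) begins 51 mm behind the grasp point.
Start: joints at [-1.253, 0.321, -0.07, 1.45, 0.023, 1.371, -0.057], TCP at [0.194, 0.62, 0.248] pointing down, gripper open.
Joint ranges: [-2.86, 2.86], [-0.3, 2.09], [-1.38, 1.24], [0.06, 2.45], [-1.56, 4.7], [0.09, 2.05], [-2.69, 2.69]. Speed limits (rad/s): [2.57, 2.57, 3.14, 3.14, 3.14, 3.14, 3.14].

INTERFACE

Orientations are given as a unit quaternion [x, y, z, w].
In Python, from station import * gives the robot as it stands.
- The arm moves only by the tool servo_tool, never from a script. Its argument "rows" is a list of rows, each a list of 5 numbers: the opening, from 0 (shut) to 1 (fully open), then the shift along the tool's x, y, z in mm, then the turn about the tool's z in rad. A call has exactly 10 rows; each row shifts and turns the pose as measured when the row begins, along the tool's axes as they then stand; what a row does not reach is not made up. A row lasts 1/10 s, in which the tool goes at most 50 mm and 8.59 degrees, less where a joint would pass 70% of its speed; a pose out of reach is approached as far as the arm can. A call with a gripper value outside its range is refused whole. The fingers move at their own pace and stop on an object; "force" is the grip in N (left out, the last holds). Time passes only in rows, so rows that do not move let the fingers close, or fill a call up. It gives the time, the measured TCP pose, the force and the opening at its end, in the units of the state.
- observe(): the state, without advancing time (a new reading comes with each control period).
- get_image(name): name is "scene" or "top"; returns the picture (420x560x3 uint8, red, green, blue); there is no depth.
- camera_model(name): a dict with "fx", "fy", "cx", "cy" (pixels), "R" (3x3) and "t" (3): a world point X has camera coordinates R X + t. Camera axes: x right, y down, z forward; pixel columns grow to the right and rows downward; lengths in m; the calibration is good to about 2 mm. A picture is of the moment at which its call begins. camera_model takes no time and is no camera call.
- finish_job(): hands the job in, once; it reports no verdict.
Trained networks look in the newest picture that a camera, given by its name, has taken for a name from the list of things; names that differ only in an ending like _2 or _b are one class to them, and where a whole thing is asked for, a point or a joint stands for the part that bears it (a point fixed in the world has none). Each returns a list of dicts, best first, with "conf" (0 to 1); they miss things now and then, are a little off and sometimes report something else, mostly with a low value. They report only what shows in the picture. A call takes as long as a camera call.
- trace(target, camera): "pixels" (420x560 bool, what is visible of it) and "centre" ([column, row] in pixels, amid what is visible of it).
The state is a dict: "time": time; "joint_pos": joint angles; "qd": joint speeds; "joint_torque": joint torques, N m; "position": TCP position; "tool_rot": TCP orientation; "force": force on the tool from outside, world axes, zero at the start; "ft_torque": the same for the moment, N m; "grip_width": opening from 0.0 (shut) to 1.0 (fully open).
Only numpy, scipy, OpenCV 4.12 (cv2) and the standard library are available. Lean on these libraries where they do the work, as an engineer would, in place of code of your own. Each camera call takes 0.05 s, during which the arm holds its last target.

## Working session

There is one attempt and no reset: what is moved stays moved. The work goes in short steps, Python scripts to look and compute and a tool call to move; the robot and the scene stay as the last step left them, time stands still between calls to the robot, and variables do not carry over. Pictures are saved under pics/ and viewed, and the job is handed in when it is done.

Besides the shell and the picture viewer there is one more tool, called after "Emit:" as name(argument=value, ...) on one line, values as JSON. servo_tool: Moves the arm, as the interface text tells. Its arguments: {"type":"object","properties":{"rows":{"type":"array","items":{"type":"array","items":{"type":"number"}}},"force":{"type":"number"}},"required":["rows"]}

```bash
mkdir -p pics; ls
cat > h.py <<'E'
from station import *
import numpy as np, cv2
def snap(name,fn):
    im=get_image(name); cv2.imwrite('pics/'+fn,cv2.cvtColor(im,cv2.COLOR_RGB2BGR)); return im
def proj(cam,X):
    c=camera_model(cam); X=np.atleast_2d(X); p=X@np.array(c['R']).T+np.array(c['t'])
    return np.c_[c['fx']*p[:,0]/p[:,2]+c['cx'],c['fy']*p[:,1]/p[:,2]+c['cy']]
def ray(cam,uv,z):
    c=camera_model(cam);R=np.array(c['R']);t=np.array(c['t'])
    d=R.T@np.array([(uv[0]-c['cx'])/c['fx'],(uv[1]-c['cy'])/c['fy'],1.]); o=-R.T@t
    return o+d*(z-o[2])/d[2]
E
python3 - <<'E'
from h import *
s=observe(); print({k:np.round(v,3) for k,v in s.items()})
snap('scene','s0.png');snap('top','t0.png')
for c in('scene','top'):
    m=camera_model(c);R=np.array(m['R']);print(c,m['fx'],-R.T@np.array(m['t']),R.round(2).tolist())
    for n in('gearbox','lever','marker','disc1'):
        for r in trace(n,c)[:4]: print(c,n,round(r['conf'],2),r['centre'],r['pixels'].sum())
print(observe()['time'])
E
```

```text
pics
{'time': np.float64(0.0), 'joint_pos': array([-1.253,  0.322, -0.07 ,  1.452,  0.023,  1.371, -0.057]), 'qd': array([-0.   ,  0.001,  0.001, -0.   ,  0.001,  0.   , -0.   ]), 'joint_torque': array([ 0.0000e+00, -4.9130e+01, -4.0400e-01, -3.1252e+01, -6.4000e-02,
        4.4000e-02,  0.0000e+00]), 'position': array([0.194, 0.62 , 0.246]), 'tool_rot': array([ 0.151,  0.988, -0.001, -0.   ]), 'force': array([ 0.956, -0.372,  0.744]), 'ft_torque': array([ 0.03 , -0.027, -0.031]), 'grip_width': np.float64(1.002)}
scene 409.6616417884439 [0.8957347  0.45652179 1.027303  ] [[-0.79, 0.62, -0.0], [0.52, 0.66, -0.54], [-0.33, -0.43, -0.84]]
scene gearbox 0.68 [281.6, 247.9] 5167
scene lever 0.73 [406.5, 294.8] 369
scene lever 0.52 [285.7, 220.8] 231
scene marker 0.53 [196.0, 155.7] 403
top 395.4318388068516 [0.48909627 0.01031286 0.95091777] [[-0.01, -1.0, 0.02], [-1.0, 0.01, -0.09], [0.09, -0.02, -1.0]]
top gearbox 0.57 [241.9, 210.1] 6160
top lever 0.48 [234.4, 203.5] 201
top marker 0.48 [231.4, 240.1] 95
top marker 0.3 [230.9, 205.3] 211
top disc1 0.62 [241.1, 176.1] 34
top disc1 0.43 [260.1, 191.3] 32
0.5
```

Run:
```python
import cv2
a=cv2.imread('pics/s0.png');b=cv2.imread('pics/t0.png')
cv2.imwrite('pics/s0c.png',cv2.resize(a[150:310,190:370],None,fx=4,fy=3.75*4/3.75)[:600])
cv2.imwrite('pics/t0c.png',cv2.resize(b[135:285,160:330],None,fx=4,fy=4,interpolation=cv2.INTER_CUBIC))
```

```text
(no output)
```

View pics/s0.png

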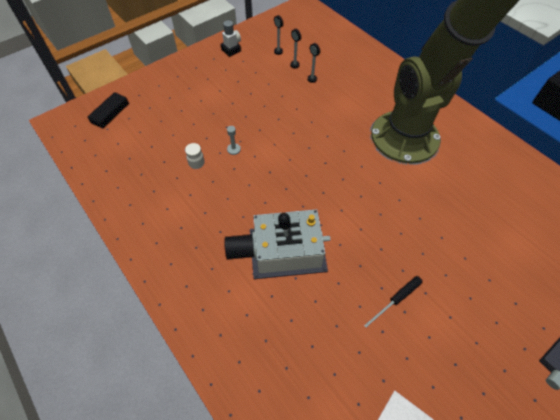

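View pics/t0.png

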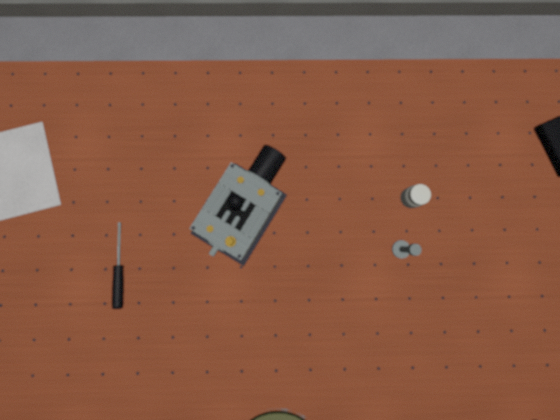

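View pics/t0c.png

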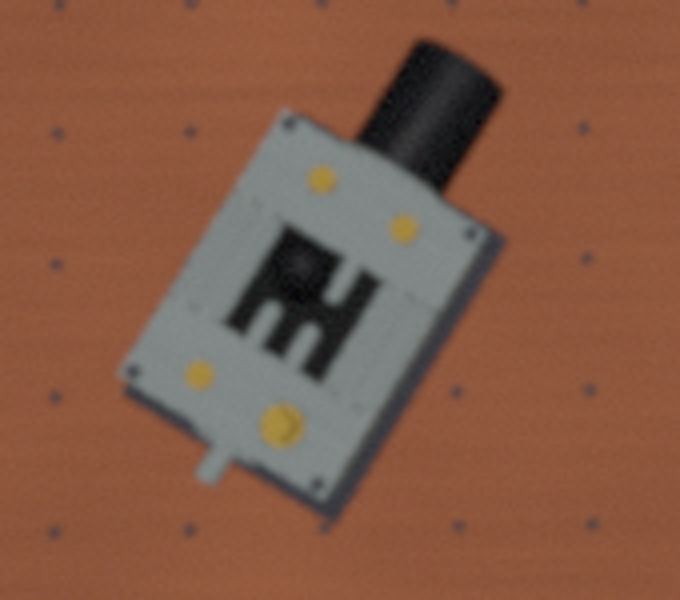

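View pics/s0c.png

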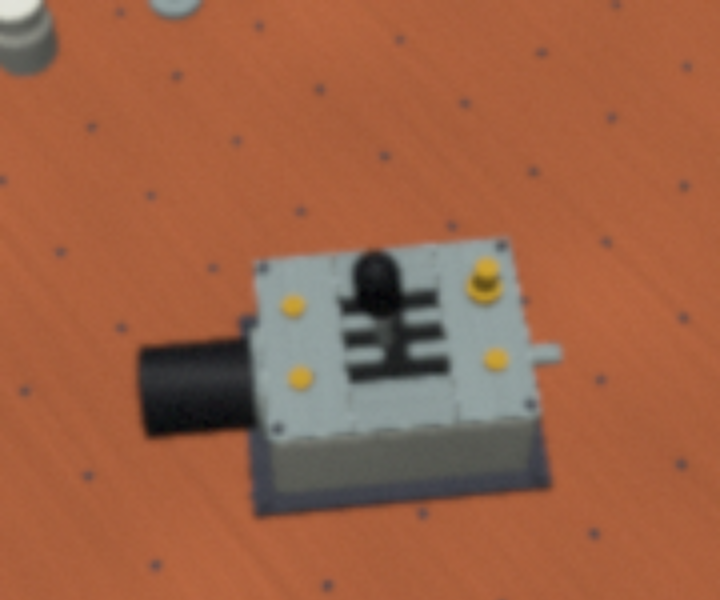

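The top crop shows the motor at the upper right (+x), the discs at (322,180), (404,229) and (200,375), and the marker at (282,425). That puts the marker in the -x, -y corner. Next I'll fit the gearbox pose and the lever tilt.

```bash
cat > fit.py <<'E'
from h import *
from scipy.optimize import least_squares
T=lambda p:(p[0]/4+160,p[1]/4+135)  # top crop (approx)
S=lambda p:(p[0]/4+190,p[1]/4+150)
# gearbox coords, cam, px
obs=[((.062,.026,.105),'top',T((322,180))),((.062,-.026,.105),'top',T((404,229))),((-.062,.026,.105),'top',T((200,375))),
((.062,.026,.105),'scene',S((301,377))),((.062,-.026,.105),'scene',S((293,306))),((-.062,.026,.105),'scene',S((497,359))),
((-.062,-.026,.13),'scene',S((486,267))),((-.062,-.026,.13),'top',T((286,421))),]
def W(q,g): 
    c,s=np.cos(q[2]),np.sin(q[2]); g=np.atleast_2d(g); return np.c_[q[0]+c*g[:,0]-s*g[:,1],q[1]+s*g[:,0]+c*g[:,1],g[:,2]]
def res(q): return np.concatenate([(proj(c,W(q,g))-np.array(p)).ravel() for g,c,p in obs])
def knob(al,ac): return (.14*np.sin(al),.14*np.cos(al)*np.sin(ac),.027+.14*np.cos(al)*np.cos(ac))
def lev(q,kp):
    f=lambda a:np.concatenate([(proj(c,W(q,knob(*a)))-np.array(p)).ravel() for c,p in kp])
    return least_squares(f,[0,0])
E
python3 - <<'E'
from fit import *
r=least_squares(res,[.5,.1,-.5]); q=r.x; print(q, r.fun.round(1)); np.save('q.npy',q)
l=lev(q,[('top',T((300,265))),('scene',S((377,280)))]); print(l.x,l.fun, W(q,knob(*l.x)))
for p in('post','jar','driver'):
  for c in('top',):
    for t in trace(p,c)[:1]: print(p,t['conf'],ray(c,t['centre'],.03))
E
```

```text
[ 0.56544728  0.08330633 -0.54837737] [-0.5 -1.2 -0.3 -1.2 -0.  -0.5  0.2 -0.9  0.1 -1.2  0.  -1.6  0.1 -1.2
 -1.8  0.3]
[0.08447295 0.00851558] [0.36885685 0.16321853 0.14583233 0.53801353] [[0.5761467  0.07816235 0.16649574]]
post 0.74 [ 0.47660679 -0.29400372  0.03      ]
jar 0.84 [ 0.60249847 -0.32712494  0.03      ]
driver 0.64 [0.41654738 0.36337423 0.03      ]
```

Emit:
servo_tool(rows=[[0,0,0,-25,0.12],[0,0,0,-20,0.12],[0,-36,-15,0,0],[0,-36,-15,0,0],[0,-36,-15,0,0],[0,-36,-15,0,0],[0,-36,-15,0,0],[0,-36,-15,0,0],[0,-36,-15,0,0],[0,-36,-15,0,0]], force=20)

```text
time: 1.65
position: [0.3776, 0.3639, 0.2934]
tool_rot: [0.267, 0.964, 0.002, -0.001]
force: [0.3, 0.2, 0.9]
grip_width: 0.171
```

```bash
cat > st.py <<'E'
from fit import *
import sys
from scipy.spatial.transform import Rotation as Ro
q=np.load('q.npy')
def st(tgt=None):
    s=observe();p=np.array(s['position']);M=Ro.from_quat(s['tool_rot']).as_matrix()
    c,sn=np.cos(q[2]),np.sin(q[2]);d=p[:2]-q[:2]
    g=np.array([c*d[0]+sn*d[1],-sn*d[0]+c*d[1],p[2]])
    yaw=np.arctan2(M[1,1],M[0,1])-np.pi/2-q[2]
    print('t',round(s['time'],2),'gb mm',(g*1000).round(1),'yawerr',yaw.round(3),'toolz',M[:,2].round(3),'F gb',np.round([c*s['force'][0]+sn*s['force'][1],-sn*s['force'][0]+c*s['force'][1],s['force'][2]],1),'grip',round(s['grip_width'],2))
    if tgt is not None:
        w=W(q,np.array(tgt)/1000)[0]; print('tool delta mm',(M.T@(w-p)*1000).round(1))
if __name__=='__main__': st([float(a) for a in sys.argv[1:4]] if len(sys.argv)>3 else None)
E
python3 st.py 60 0 290
```

```text
t 1.65 gb mm [-306.6  141.5  293.4] yawerr 0.008 toolz [-0.002  0.004 -1.   ] F gb [0.2 0.3 0.9] grip 0.17
tool delta mm [-365.4 -144.6    1.7]
```

Emit:
servo_tool(rows=[[0,-38,-15,0,0],[0,-38,-15,0,0],[0,-38,-15,0,0],[0,-38,-15,0,0],[0,-38,-15,0,0],[0,-38,-15,0,0],[0,-38,-15,0,0],[0,-38,-15,0,0],[0,-38,-15,0,0],[0,-24,-10,0,0]])

```text
time: 2.65
position: [0.6258, 0.0355, 0.2949]
tool_rot: [0.267, 0.964, 0.005, 0.001]
force: [-0.1, 0.1, 0.8]
grip_width: 0.008
```

```bash
python3 st.py 60 0 165
```

```text
t 2.65 gb mm [ 76.5  -9.3 294.9] yawerr 0.008 toolz [ 0.005  0.008 -1.   ] F gb [-0.1  0.   0.8] grip 0.01
tool delta mm [ 16.4   8.2 130. ]
```

Emit:
servo_tool(rows=[[0,10,9,10,0],[0,0,0,20,0],[0,0,0,20,0],[0,0,0,20,0],[0,0,0,20,0],[0,0,0,15,0],[0,0,0,15,0],[0,0,0,10,0],[0,0,0,0,0],[0,0,0,0,0]])

```text
time: 3.65
position: [0.6244, 0.048, 0.16]
tool_rot: [0.27, 0.963, 0.005, 0.003]
force: [-0.3, -0.5, -0.8]
grip_width: 0.005
```

Run:
```python
from st import *
st([45,0,165])
a=snap('scene','s1.png');b=snap('top','t1.png')
f=lambda i,x,y:cv2.resize(i[y:y+140,x:x+180],None,fx=3,fy=3,interpolation=cv2.INTER_CUBIC)
cv2.imwrite('pics/c1.png',cv2.cvtColor(cv2.resize(np.hstack([f(a,190,160),f(b,150,140)]),(800,312)),cv2.COLOR_RGB2BGR))
```

```text
t 3.65 gb mm [ 68.7   0.6 160. ] yawerr 0.002 toolz [ 0.009  0.008 -1.   ] F gb [ 0.  -0.6 -0.8] grip 0.01
tool delta mm [23.6 -0.5 -5.1]
```

View pics/c1.png

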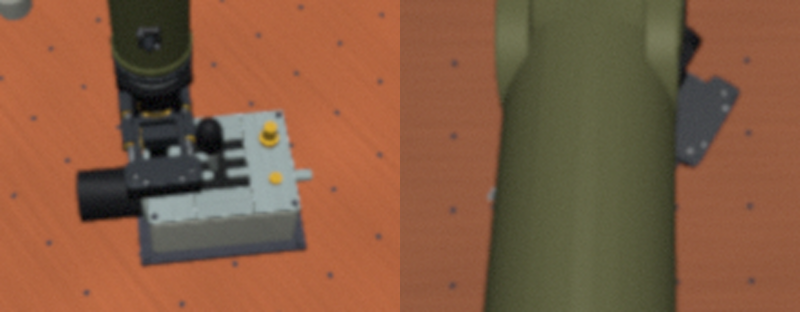

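Emit:
servo_tool(rows=[[0,5,0,-2,0],[0,5,0,-2,0],[0,5,0,0,0],[0,5,0,0,0],[0,5,0,0,0],[0,4,0,0,0],[0,4,0,0,0],[0,3,0,0,0],[0,3,0,0,0],[0,0,0,0,0]])

```text
time: 4.75
position: [0.5907, 0.0696, 0.1683]
tool_rot: [0.27, 0.963, 0.007, 0.007]
force: [1.0, 1.2, -0.5]
grip_width: 0.004
```

```bash
cat > look.py <<'E'
from st import *
n=sys.argv[1]
st([float(a) for a in sys.argv[2:5]])
a=snap('scene','s%s.png'%n)
i=cv2.cvtColor(a,cv2.COLOR_RGB2BGR)[170:290,220:370]
i=cv2.resize(i,None,fx=5,fy=5,interpolation=cv2.INTER_CUBIC)
for al,ac,col in((0,0,(0,255,0)),(-.33,-.33,(255,0,255)),(0,-.33,(255,255,0))):
    u=proj('scene',W(q,knob(al,ac)))[0]; u=((u-[220,170]+.5)*5).astype(int); cv2.circle(i,tuple(map(int,u)),3,col,-1)
cv2.imwrite('pics/c%s.png'%n,i)
E
python3 look.py 2 24.5 0 165
```

```text
t 4.75 gb mm [ 28.7   1.4 168.3] yawerr 0.002 toolz [ 0.017  0.009 -1.   ] F gb [ 0.3  1.5 -0.5] grip 0.0
tool delta mm [ 4.3 -1.5  3.3]
```

View pics/c2.png

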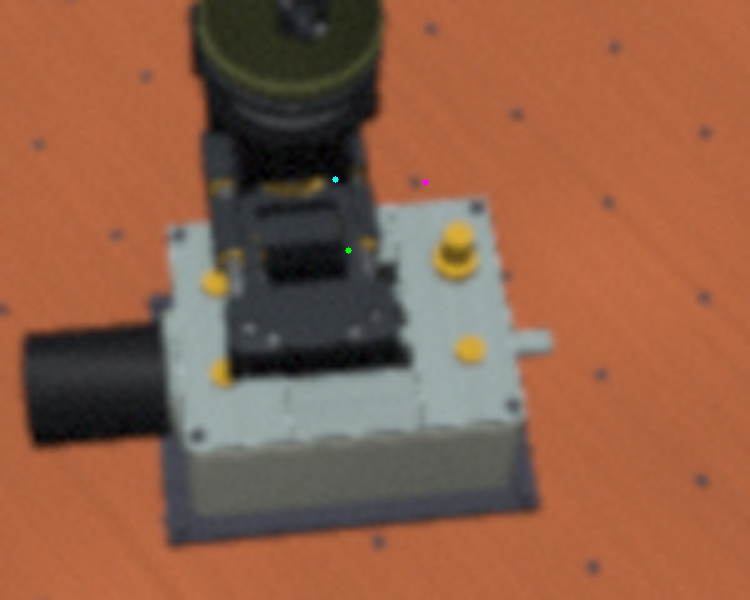

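Emit:
servo_tool(rows=[[0,2,-1,0,0],[0,2,0,0,0],[0,0,0,0,0],[0,-4,0,0,0],[0,-15,0,0,0],[0,-25,0,0,0],[0,0,0,-30,0],[0,-20,0,-40,0],[0,-40,0,-40,0],[0,-20,0,0,0]])

```text
time: 5.8
position: [0.6915, 0.0044, 0.2753]
tool_rot: [0.268, 0.963, 0.005, 0.003]
force: [0.6, -0.6, -0.2]
grip_width: 0.008
```

```bash
python3 look.py 3 0 60 280
python3 - <<'E'
from h import *
b=snap('top','t3.png');cv2.imwrite('pics/t3c.png',cv2.resize(b[135:285,160:330,::-1],None,fx=4,fy=4,interpolation=cv2.INTER_CUBIC))
E
```

```text
t 5.8 gb mm [148.7  -1.6 275.3] yawerr 0.006 toolz [ 0.008  0.008 -1.   ] F gb [ 0.8 -0.2 -0.2] grip 0.01
tool delta mm [148.3  62.6  -4.5]
```

View pics/c3.png

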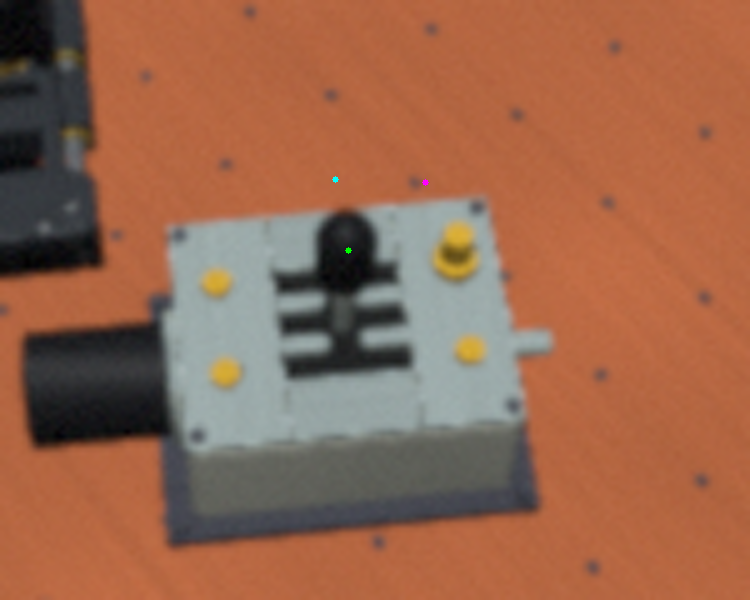

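View pics/t3c.png

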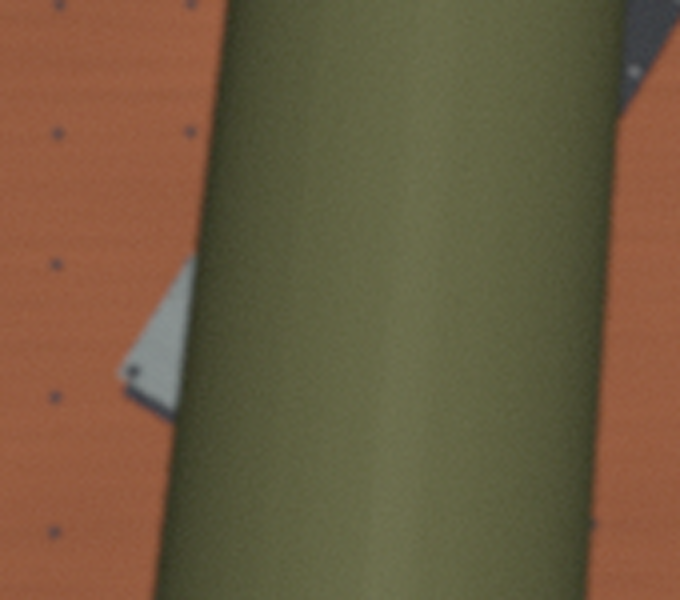

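The scene crop shows the knob at (346,250), against the predicted upright position of (348,250), and the stem is in the cross channel. Next I'll move to the +y side.

Emit:
servo_tool(rows=[[0,25,10,0,0],[0,33,12,0,0],[0,33,12,0,0],[0,33,12,0,0],[0,18,8,0,0],[0,0,8,0,0],[0,0,0,20,0],[0,0,0,20,0],[0,0,0,0,0],[0,0,0,0,0]])

```text
time: 6.9
position: [0.5965, 0.1309, 0.22]
tool_rot: [0.27, 0.963, -0.002, -0.007]
force: [1.4, 0.1, -0.1]
grip_width: 0.005
```

```bash
python3 st.py 0 58 165
```

```text
t 6.9 gb mm [  1.7  56.8 220. ] yawerr 0.001 toolz [-0.014 -0.001 -1.   ] F gb [ 1.1  0.8 -0.1] grip 0.0
tool delta mm [ 1.   1.7 55. ]
```

Emit:
servo_tool(rows=[[0,1,0,15,0],[0,0,0,15,0],[0,0,0,14,0],[0,0,0,10,0],[0,0,0,0,0],[0,0,-6,0,0],[0,0,-6,0,0],[0,0,-6,0,0],[0,0,-4,0,0],[0,0,0,0,0]])

```text
time: 7.9
position: [0.5842, 0.1088, 0.1639]
tool_rot: [0.272, 0.962, -0.002, -0.005]
force: [-1.1, 0.0, 1.1]
grip_width: 0.004
```

```bash
python3 look.py 4 0 -11 165
```

```text
t 7.9 gb mm [  2.8  31.5 163.9] yawerr -0.002 toolz [-0.011 -0.001 -1.   ] F gb [-1.  -0.5  1.1] grip 0.0
tool delta mm [  2.7 -42.5  -0.8]
```

View pics/c4.png

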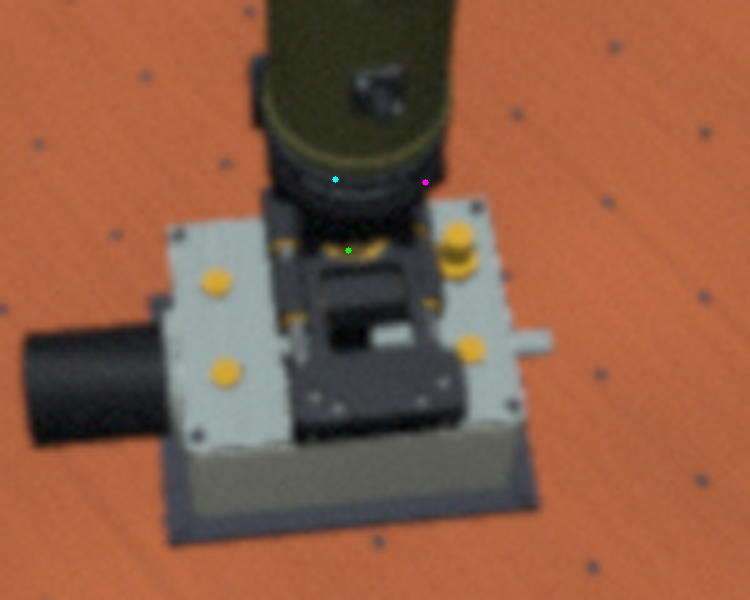

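Emit:
servo_tool(rows=[[0,2,-2,0,0],[0,1,-3,0,0],[0,0,-3,0,0],[0,0,-3,0,0],[0,0,-3,0,0],[0,0,-3,0,0],[0,0,-3,0,0],[0,0,-3,0,0],[0,0,-3,0,0],[0,0,-2,0,0]])

```text
time: 8.95
position: [0.5671, 0.0867, 0.1649]
tool_rot: [0.271, 0.963, -0.0, -0.004]
force: [0.9, 1.0, -0.1]
grip_width: 0.007
```

```bash
python3 st.py 0 -11 165
```

```text
t 8.95 gb mm [ -0.4   3.7 164.9] yawerr -0.0 toolz [-0.008  0.001 -1.   ] F gb [ 0.2  1.4 -0.1] grip 0.01
tool delta mm [ -0.4 -14.7  -0.1]
```

Emit:
servo_tool(rows=[[0,0,-2,0,0],[0,0,-2,0,0],[0,0,-2,0,0],[0,0,-1.5,0,0],[0,0,-1.5,0,0],[0,0,-1.5,0,0],[0,0,-1,0,0],[0,0,-1,0,0],[0,0,0,0,0],[0,0,0,0,0]])

```text
time: 9.95
position: [0.5593, 0.0752, 0.1644]
tool_rot: [0.271, 0.963, -0.0, -0.004]
force: [0.6, 0.3, -0.8]
grip_width: 0.006
```

```bash
python3 st.py 0 -11 165
```

```text
t 9.95 gb mm [ -1.  -10.1 164.4] yawerr 0.0 toolz [-0.009  0.002 -1.   ] F gb [ 0.4  0.5 -0.8] grip 0.01
tool delta mm [-1.  -0.9 -0.6]
```

Emit:
servo_tool(rows=[[0,0,-1,0,0],[0,0,-1,0,0],[0,0,-1,0,0],[0,0,-0.5,0,0],[0,0,0,0,0],[0,0,0,0,0],[0,0,0,0,0],[0,0,0,0,0],[0,0,0,0,0],[0,0,0,0,0]])

```text
time: 10.95
position: [0.5573, 0.0722, 0.1643]
tool_rot: [0.271, 0.963, -0.0, -0.005]
force: [1.1, 0.2, -0.6]
grip_width: 0.009
```

```bash
python3 look.py 5 0 40 165
```

```text
t 10.95 gb mm [ -1.2 -13.7 164.3] yawerr 0.0 toolz [-0.009  0.002 -1.   ] F gb [ 0.8  0.8 -0.6] grip 0.01
tool delta mm [-1.2 53.7 -0.9]
```

View pics/c5.png

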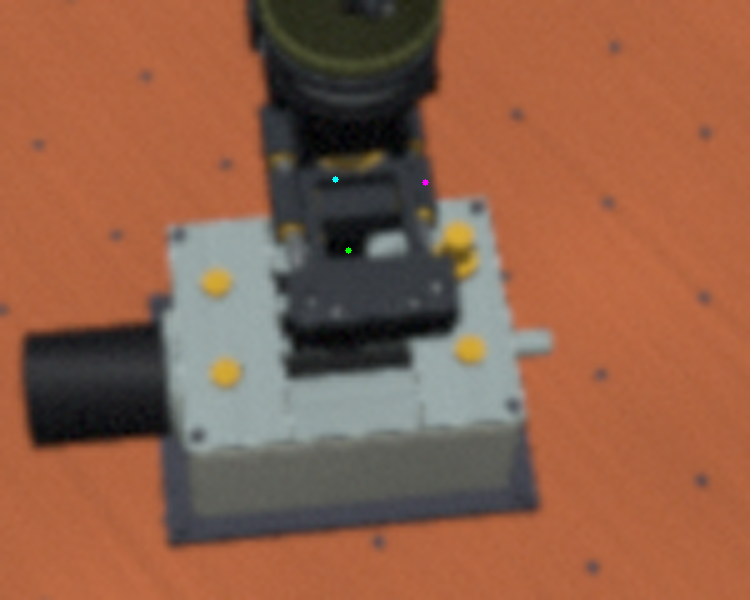

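Emit:
servo_tool(rows=[[0,0,10,0,0],[0,0,20,0,0],[0,0,15,-10,0],[0,0,0,-25,0],[0,0,10,-40,0],[0,-20,10,-40,0],[0,-40,0,0,0],[0,-40,0,0,0],[0,-40,0,0,0],[0,0,0,0,0]])

```text
time: 12.0
position: [0.718, 0.063, 0.2801]
tool_rot: [0.265, 0.964, -0.002, -0.006]
force: [-0.6, -0.8, -0.9]
grip_width: 0.008
```

```bash
python3 look.py 6 45 -40 280
```

```text
t 12.0 gb mm [140.7  62.2 280.1] yawerr 0.011 toolz [-0.012 -0.    -1.   ] F gb [-0.1 -1.  -0.9] grip 0.01
tool delta mm [  96.8 -101.1    1.7]
```

View pics/c6.png

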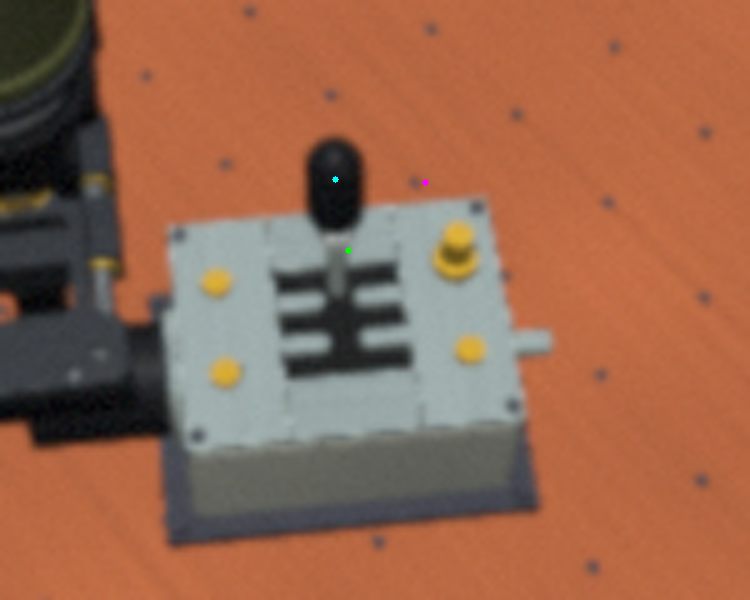

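Emit:
servo_tool(rows=[[0,12,-16,0,0],[0,14,-18,0,0],[0,14,-18,0,0],[0,14,-18,0,0],[0,14,-18,0,0],[0,8,-12,0,0],[0,0,0,20,0],[0,0,0,20,0],[0,0,0,10,0],[0,0,0,0,0]])

```text
time: 13.05
position: [0.5891, 0.0307, 0.2323]
tool_rot: [0.257, 0.966, 0.004, -0.009]
force: [-0.2, -0.1, 0.2]
grip_width: 0.003
```

```bash
python3 st.py 58 -43 163
```

```text
t 13.05 gb mm [ 47.6 -32.5 232.3] yawerr 0.029 toolz [-0.015  0.012 -1.   ] F gb [-0.1 -0.2  0.2] grip 0.0
tool delta mm [-11.4 -11.   69.1]
```

Emit:
servo_tool(rows=[[0,-10,-10,0,0.03],[0,-2,-1,10,0],[0,0,0,15,0],[0,0,0,15,0],[0,0,0,15,0],[0,0,0,10,0],[0,0,0,4,0],[0,0,0,0,0],[0,0,0,0,0],[0,0,0,0,0]])

```text
time: 14.05
position: [0.5942, 0.0153, 0.1581]
tool_rot: [0.272, 0.962, 0.004, -0.008]
force: [0.3, 0.6, 0.4]
grip_width: 0.006
```

```bash
python3 look.py 7 -17 -43 163
```

```text
t 14.05 gb mm [ 60.  -43.  158.1] yawerr -0.003 toolz [-0.014  0.012 -1.   ] F gb [-0.   0.7  0.4] grip 0.01
tool delta mm [77.  -0.2 -3.6]
```

View pics/c7.png

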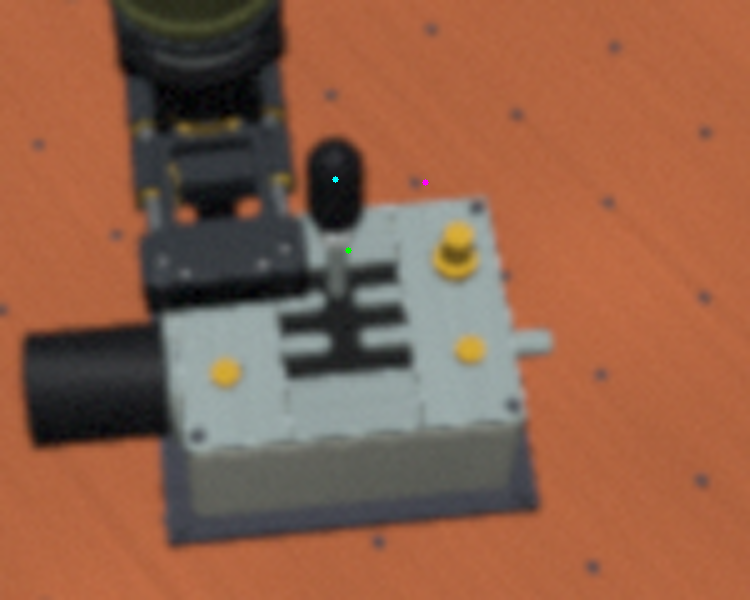

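Lined up: the knob is still at (335,183) and the fingers are on its +x side. Now the last push, starting with the approach.

Emit:
servo_tool(rows=[[0,6,0,-3,0],[0,6,0,0,0],[0,6,0,0,0],[0,5,0,0,0],[0,5,0,0,0],[0,4,0,0,0],[0,3,0,0,0],[0,3,0,0,0],[0,3,0,0,0],[0,3,0,0,0]])

```text
time: 15.1
position: [0.5556, 0.0396, 0.1647]
tool_rot: [0.272, 0.962, 0.005, -0.005]
force: [1.1, -0.4, 0.9]
grip_width: 0.006
```

```bash
python3 st.py -17 -43 163
```

```text
t 15.1 gb mm [ 14.4 -42.4 164.7] yawerr -0.003 toolz [-0.007  0.012 -1.   ] F gb [1.2 0.2 0.9] grip 0.01
tool delta mm [31.4 -0.7  2.1]
```

Emit:
servo_tool(rows=[[0,3,0,0,0],[0,3,0,1,0],[0,3,0,1,0],[0,3,0,0,0],[0,3,0,0,0],[0,3,0,0,0],[0,2,0,0,0],[0,2,0,0,0],[0,2,0,0,0],[0,0,0,0,0]])

```text
time: 16.1
position: [0.533, 0.0536, 0.1622]
tool_rot: [0.272, 0.962, 0.005, -0.005]
force: [0.4, -0.4, -0.7]
grip_width: 0.004
```

```bash
python3 look.py 8 -17 -43 163
```

```text
t 16.1 gb mm [-12.2 -42.3 162.2] yawerr -0.003 toolz [-0.008  0.012 -1.   ] F gb [ 0.6 -0.2 -0.7] grip 0.0
tool delta mm [ 4.8 -0.7 -0.7]
```

View pics/c8.png

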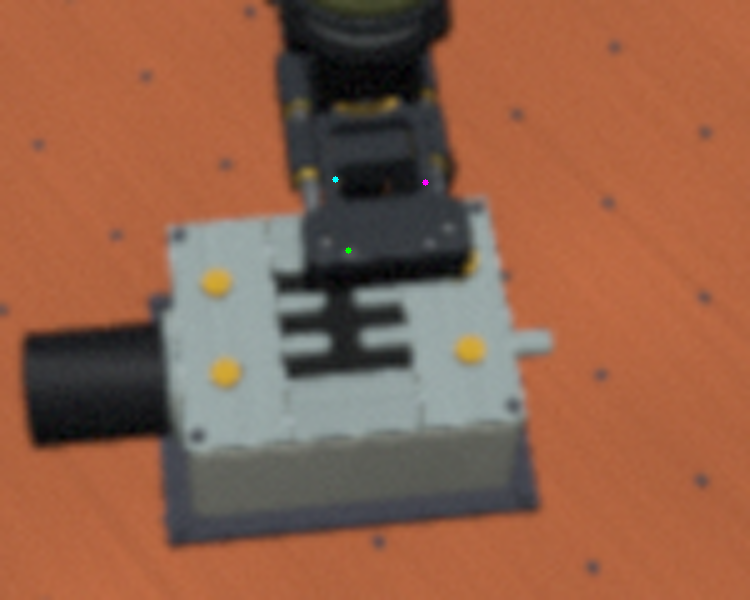

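Emit:
servo_tool(rows=[[0,1,0,0,0],[0,1,0,0,0],[0,1,0,0,0],[0,1,0,0,0],[0,1,0,0,0],[0,0.5,0,0,0],[0,0.5,0,0,0],[0,0,0,0,0],[0,0,0,0,0],[0,0,0,0,0]])

```text
time: 17.15
position: [0.5294, 0.0555, 0.1623]
tool_rot: [0.273, 0.962, 0.004, -0.003]
force: [2.5, -0.3, -1.9]
grip_width: 0.005
```

```bash
python3 st.py -17 -43 163
```

```text
t 17.15 gb mm [-16.3 -42.5 162.3] yawerr -0.004 toolz [-0.004  0.01  -1.   ] F gb [ 2.3  1.1 -1.9] grip 0.0
tool delta mm [ 0.7 -0.5 -0.7]
```

Emit:
servo_tool(rows=[[0,0.5,0,0,0],[0,0.5,0,0,0],[0,0,0,0,0],[0,-10,0,0,0],[0,-25,0,0,0],[0,-25,0,-15,0],[0,-10,0,-35,0],[0,-30,0,-35,0],[0,-40,0,-35,0],[0,-20,0,0,0]])

```text
time: 18.15
position: [0.664, -0.0251, 0.2809]
tool_rot: [0.267, 0.963, 0.006, -0.012]
force: [0.3, 0.6, 0.2]
grip_width: 0.006
```

```bash
python3 look.py 9 50 -43 163
```

```text
t 18.15 gb mm [140.6 -41.2 280.9] yawerr 0.007 toolz [-0.02   0.018 -1.   ] F gb [-0.1  0.6  0.2] grip 0.01
tool delta mm [ 87.4  -1.8 120.2]
```

View pics/c9.png

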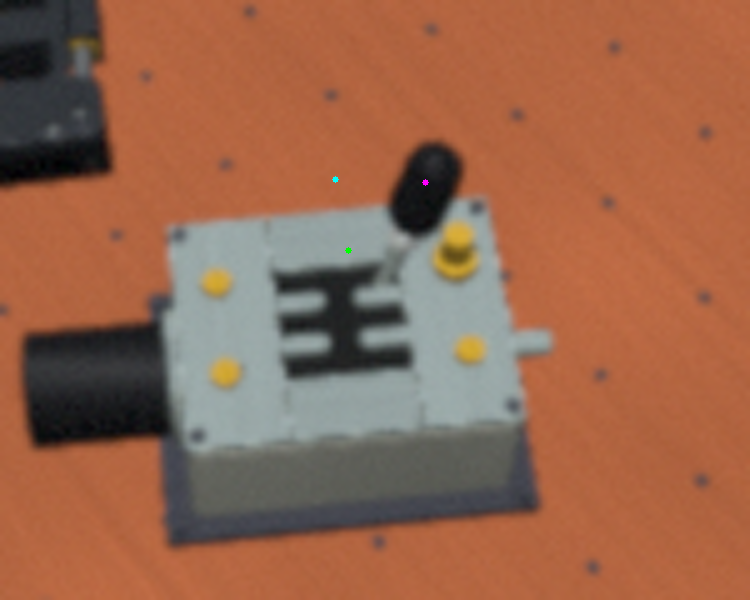

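Run:
```python
from st import *
for p in((426,187),(425,189)):
    print(lev(q,[('scene',np.array(p)/5+[220,170]-.5)]).x)
a=cv2.imread('pics/s6.png').astype(int);b=cv2.imread('pics/s9.png').astype(int)
print(abs(a-b)[205:228,305:320].max())
for r in trace('knob','scene')[:2]+trace('lever','scene')[:2]: print(r['conf'],r['centre'])
```

```text
[-0.32631517 -0.30053698]
[-0.32035383 -0.28763676]
166
0.61 [302.0, 211.2]
0.7 [303.6, 209.1]
```

```bash
python3 - <<'E'
from fit import *
obs2=[(g,c,np.array(p)-.375) for g,c,p in obs]
def f(v): return np.concatenate([(proj(c,W(v,g))+(v[3:5] if c=='scene' else v[5:7])-p).ravel() for g,c,p in obs2]+[v[3:]*.3])
r=least_squares(f,[.56,.08,-.55,0,0,0,0]);v=r.x;print(v.round(3),r.fun.round(1))
for nm,p in(('s3',(346,250)),('s6',(335,183)),('s9',(426,187)),('s9b',(425,189))):
    u=np.array(p)/5+[220,170]-.4-v[3:5]
    l=lev(v,[('scene',u)]).x;print(nm,l.round(3))
E
python3 - <<'E'
import cv2
a=cv2.imread('pics/s9.png')[190:235,290:330];cv2.imwrite('pics/z9.png',cv2.resize(a,None,fx=13,fy=13,interpolation=cv2.INTER_CUBIC))
E
```

```text
[ 0.567  0.083 -0.549  0.101  0.703 -0.041  0.9  ] [ 0.2 -0.5  0.4 -0.6  0.6  0.1  0.   0.3  0.   0.  -0.1 -0.3  0.  -0.
 -1.2  0.9  0.   0.2 -0.   0.3]
s3 [-0.004 -0.014]
s6 [-0.007 -0.329]
s9 [-0.342 -0.326]
s9b [-0.336 -0.312]
```

View pics/z9.png

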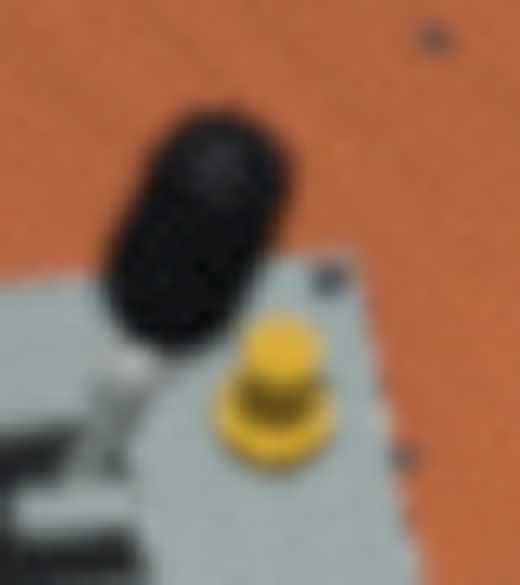

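The zoom shows the lever in the marked corner slot, with the marker pin upright and unmoved. The bias-corrected tilt is about -0.33 to -0.34 along and -0.31 to -0.33 across, and the arm is clear, so I'm handing in.

Run:
```python
from h import *
print(np.abs(observe()['qd']).max().round(3)); print(finish_job())
```

```text
0.053
the job is handed in; nothing more can be done
None
```

The lever is in the marked corner slot (gearbox -x, -y), and I handed the job in at about 18 s of the 48 s allowed. I made three gentle pushes with closed fingers: back to the cross channel, across to -y, then home to -x. The highest wrist force I read was about 3 N, but I only got readings at the end of each move call.

**Lever position:** the last picture shows the lever leaning fully into the marker's slot. The tilt came out at about -0.33 to -0.34 along and -0.31 to -0.33 across, after correcting a camera offset of about 1 pixel. Without that correction the across tilt read only about -0.29 to -0.30. Both readings are past the 0.27 limit, but the uncorrected one has little margin.

**Other things:** the marker pin stood upright and looked unmoved, and the three discs showed no shift. I did not re-measure the screwdriver, post and jar at the end. The arm's path stayed well away from them.

**Arm at hand-in:** the gripper was raised about 10 cm or more clear of everything. The fastest joint still read 0.05 rad/s.

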